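# Set the adjustable wrench to the trap's union nut and tighten it

### The arm

A 6-joint arm with a two-finger parallel gripper is mounted at the origin on the work surface. World frame = base frame: x ahead of the robot, y to its left, z up, the work surface at z = 0. Lengths are in mm, angles in rad, forces in N, time in s.
With the tool pointing down it reaches from about 375 to 900 mm from the base axis. Payload 3.1 kg.
Tool frame: the origin (TCP) lies at the very end of the fingers, on their centre line; the grasp point (between the pads) lies 19 mm behind it; z points along the fingers, x is the direction in which the jaws open and shut, and the axes are right-handed (so a half turn about z gives the same grasp; the last joint's range is limited). The gripper opens to 87 mm and grips with 3 to 60 N. Pads are 19 mm wide; open, the fingers measure 117 mm over their backs; the gripper's body (75 mm by 190 mm) begins 51 mm behind the grasp point.
Start: joints at [-1.49, 0.527, 1.433, -0, 1.181, -0.178], TCP at [160.579, -603.996, 222.548] pointing down, gripper open.
Joint ranges: [-3.08, 3.08], [-0.75, 2.2], [0.22, 2.44], [-1.43, 4.57], [0, 2.65], [-2.85, 2.85]. Speed limits (rad/s): [2.79, 2.79, 3.14, 3.14, 3.14, 3.14].

### API

Orientations are given as a unit quaternion [x, y, z, w].
In Python, from plant import arm gives the robot as it stands. Calls block until the motion is done:
- arm.movep(position, orientation): joint-space move of the TCP to a pose.
- arm.move_straight(position, v=150, frame=None, f_stop=None): straight line of the TCP; frame=None keeps the orientation; v is the mean speed in mm/s. With f_stop (N) it stops when the force on the tool has changed by that much, and returns True; else False.
- arm.move_joints(angles): joint-space move.
- arm.set_gripper(opening, effort=None): finger opening in mm; effort is the grip in N (None keeps the last); returns when the fingers have stopped.
- arm.wait(seconds).
- arm.ik(position, orientation): joint angles nearest the present ones, or None.
- arm.read_camera(name): name is "side" or "top"; returns a dict with "frame" (480x640x3 uint8, red, green, blue), "fx", "fy", "cx", "cy" (pixels), "extrinsics" (4x4, takes a point from camera to world coordinates). Camera axes: x right, y up, looking along -z (the intrinsics and any distortion apply to the point x, -y, -z); pixel columns grow to the right and rows downward; lengths in mm; the calibration is good to about 2 mm. A picture is of the moment at which its call begins. There is no depth.
A pose or a line that the arm cannot do raises arm.Unreachable and nothing moves.
- arm.finish_job(): hands the job in, once; it reports no verdict.
Readings, each from a call of its own:
- arm.current_clock(): time.
- arm.current_qpos(): joint angles.
- arm.current_qvel(): joint speeds.
- arm.current_tau(): joint torques, N m.
- arm.current_ee_pos(): TCP position.
- arm.current_ee_rot(): TCP orientation.
- arm.current_contact_force(): force on the tool from outside, world axes, zero at the start.
- arm.current_moment(): the same for the moment, N m.
- arm.current_grip_width(): finger opening in mm.
Only numpy, scipy, OpenCV 4.12 (cv2) and the standard library are available. Lean on these libraries where they do the work, as an engineer would, in place of code of your own. Each camera call takes 0.05 s, during which the arm holds its last target.

### The job

The union nut under the vacuum unit's clear liquid trap leaks air, and the adjustable wrench sits on it with its jaws too wide. Roll the wrench's worm until the jaws just fit the nut, and only then swing the handle clockwise (seen from above) to turn the nut fully home. Leave the wrench on the nut, lying flat with its jaws snug, without leaning on the trap or shifting the record frame, funnel or brush.

Things in the scene. Friction and masses are not known exactly. Their poses are not given: they have to be found in the camera images.
- unit: Fixed grey vacuum unit, 230 mm deep, 200 mm wide; deck at height 85 mm with a drip rim 5 mm high round its edge. Origin: at table level on the vertical axis of the nut; x points to its rear. The front edge is 80 mm before the axis. A rocker switch and a round black filter (to 30 mm over the deck) stand 110 mm behind the axis.
- nut_top (a point): Centre of the top face of the brass hexagon union nut, 40 mm across flats, 24 mm high, at heights 90 to 114 mm, standing on a round flange 72 mm across (top at 90 mm). It turns about its vertical axis.
- nut (a joint): Nut angle, rad; grows as it tightens (clockwise from above). Starts at 0 to 0.12; hard stop, fully home, at 0.80. Stiff (0.6 N m, 4 to 5 N at the handle), stays where left; over 15 N against the stop may force the jaws open. At value n its flats lie along the jaws when the wrench's x axis is yawed 0.40 - n from the unit's x axis.
- trap: Fixed clear liquid trap on the nut's axis. Origin: on that axis at table level. Neck 26 mm across over the nut, bowl 76 mm across from height 146 to 238 mm, cap 82 mm across to 254 mm, hose tail running to the rear up to 272 mm. It overhangs the nut and stands close to the worm: a gripper must come to the worm slanting, leaning back over the handle.
- wrench: Loose steel adjustable wrench, 197 mm long, about 0.5 kg, flat on flange and front rim, handle overhanging the unit's front. Origin: underside (height 90 mm), midway between the jaws when they fit the nut. x: from handle to mouth; z up. Head 16 mm thick, 68 mm wide, x -72 to 19 mm; fixed jaw at -y (inner face y -20 mm), movable jaw at +y, throat at x -27 mm.
- worm_top (a point): Top of the worm, a knurled roller 24 mm across, 22 mm long, in the wrench's head at x -47 mm; its axis lies along the wrench's y, 12 mm below this point. It stands 5 mm proud of the head's top face. Drag its top towards the mouth (wrench +x) to close the jaws, back to open. The drag takes 4 to 5 N, so press with 8 to 12 N and repeat strokes.
- worm (a joint): Angle of the worm, rad; growing closes the jaws by 1 mm per rad. It stays where left.
- jaw (a joint): Slack of the jaws, m: their opening less the nut's 40 mm. 0: they just fit. Starts at 0.0035 to 0.006. Only the worm moves it; when the jaws bite the nut the worm stalls (reading then from 0.5 mm to about -1 mm).
- handle_mid (a point): Centre of the handle 135 mm behind the wrench's origin, where to push it. The handle runs from x -86 to -178 mm of the wrench, 24 mm wide, 14 mm thick (wrench z 0 to 14 mm), clear of the unit beyond its front edge.
- frame: Bystander: clear sleeve frame 325 x 325 x 14 mm with a black record in it, flat on the table left of the unit. Origin: centre of the underside.
- funnel: Bystander: red funnel 124 mm across, rim at height 123 mm, in a tin stand 90 mm across, right of the unit. Origin: centre of the underside.
- brush: Bystander: beech brush 140 x 46 x 51 mm on the table, right of the handle. Origin: centre of the underside.
Mind the look-alikes: they are no part of the job. There is more than one size of the wrench; the job needs the middle-sized.

How it is judged:
By the outcome, as a careful person would: the job done as asked, in the order asked, and still so for the second after the job is handed in, with the robot touching nothing.
It also fails if it takes over 72 s, if anything falls off the work surface, if the arm or the gripper's body presses on something with over 40 N, if the wrist force passes 120 N, or if a joint passes its speed limit or range.

## Working session

There is one attempt and no reset: what is moved stays moved. The work goes in short steps, each a Python script; the robot and the scene stay as the last script left them, time stands still between calls to the robot, and variables do not carry over. Pictures are saved under pics/ and viewed, and the job is handed in when it is done.

```bash
ls; mkdir -p pics; cat > h.py <<'E'
import numpy as np, cv2
from plant import arm
def snap(n):
    r=arm.read_camera(n); return r
def save(r,name): cv2.imwrite('pics/'+name,cv2.cvtColor(np.ascontiguousarray(r['frame']),cv2.COLOR_RGB2BGR))
E
python3 - <<'E'
from h import *
for n in('side','top'):
    r=snap(n); save(r,n+'0.png'); print(n,r['fx'],r['fy'],r['cx'],r['cy'],[k for k in r]); print(np.round(r['extrinsics'],4).tolist())
print(arm.current_clock(),arm.current_ee_rot(),arm.current_grip_width())
E
```

```text
pics
side 510.5688154502381 510.5688154502381 313.98458052431357 240.6164496321381 ['frame', 'fx', 'fy', 'cx', 'cy', 'extrinsics']
[[-0.7993, 0.3813, -0.4645, -51.873], [-0.6009, -0.5031, 0.6211, 861.37], [0.0031, 0.7755, 0.6313, 992.5627], [0.0, 0.0, 0.0, 1.0]]
top 573.7657901236635 573.7657901236635 317.89093410572434 241.3333198452499 ['frame', 'fx', 'fy', 'cx', 'cy', 'extrinsics']
[[0.0027, 0.9863, -0.1648, 330.1382], [-1.0, 0.0022, -0.0032, -30.5937], [-0.0028, 0.1648, 0.9863, 1612.4595], [0.0, 0.0, 0.0, 1.0]]
0.1 [ 7.92738955e-01 -6.09560511e-01 -6.49884793e-04 -7.14532980e-04] 87.09538570861966
```

View pics/side0.png

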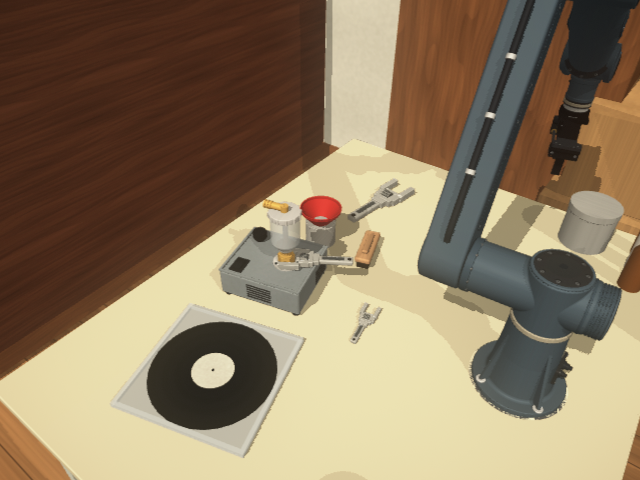

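View pics/top0.png

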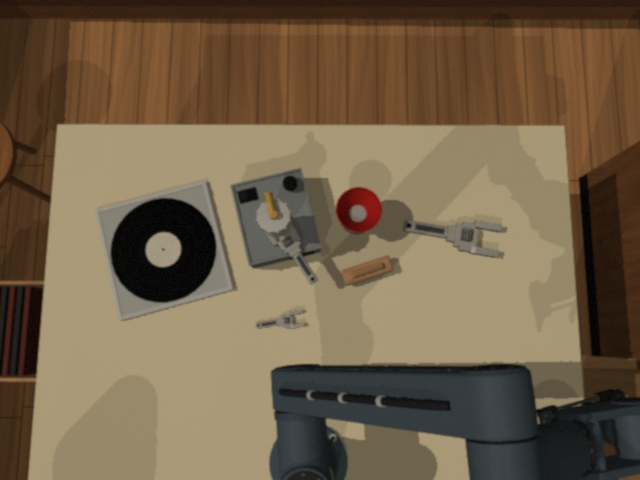

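Three wrenches show in the top view: a large one at (455,236), a small one at (282,320), and one on the unit at (295,255). The last is mid-sized and sits on the nut, so it fits the description. I'll check it in an enlarged crop.

```bash
python3 - <<'E'
import cv2
a=cv2.imread('pics/top0.png')[160:300,220:360]; b=cv2.imread('pics/side0.png')[190:320,210:370]
cv2.imwrite('pics/topc.png',cv2.resize(a,None,fx=4.2,fy=4.2,interpolation=cv2.INTER_CUBIC))
cv2.imwrite('pics/sidec.png',cv2.resize(b,None,fx=4.5,fy=4.5,interpolation=cv2.INTER_CUBIC))
E
```

```text
(no output)
```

View pics/topc.png

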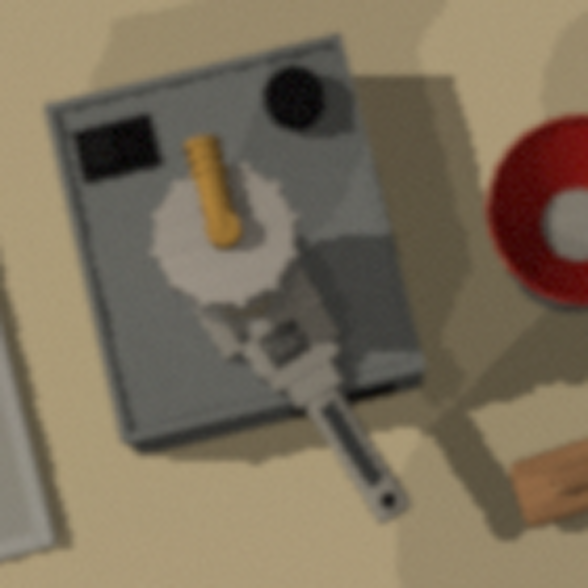

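View pics/sidec.png

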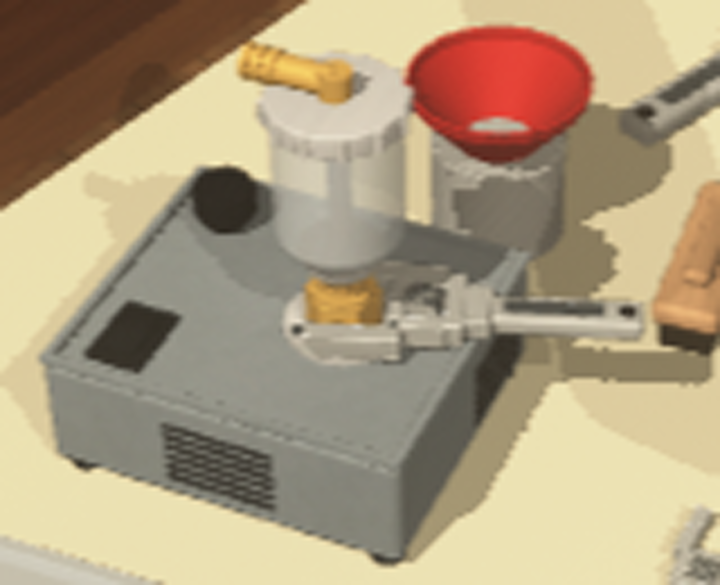

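The crops confirm it. The mid-sized wrench has its jaws around the brass nut (side crop 343,300) and the worm at top crop (283,340), side crop (428,297). The handle hole is at top crop (388,498). Next I'll measure poses from the unit corners, cap circle and handle line.

```bash
cat >> h.py <<'E'
def ray(r,uv):
    u,v=uv; d=np.array([(u-r['cx'])/r['fx'],-(v-r['cy'])/r['fy'],-1.]); T=np.array(r['extrinsics']); return T[:3,3],T[:3,:3]@d
def onz(r,uv,z):
    o,d=ray(r,uv); return o+d*(z-o[2])/d[2]
def proj(r,p):
    T=np.array(r['extrinsics']); c=T[:3,:3].T@(np.asarray(p,float)-T[:3,3]); return np.array([r['cx']+r['fx']*c[0]/-c[2], r['cy']-r['fy']*c[1]/-c[2]])
def tri(r1,a,r2,b):
    o1,d1=ray(r1,a);o2,d2=ray(r2,b);d1/=np.linalg.norm(d1);d2/=np.linalg.norm(d2)
    t=np.linalg.lstsq(np.c_[d1,-d2],o2-o1,rcond=None)[0]; p,q=o1+t[0]*d1,o2+t[1]*d2; return (p+q)/2,np.linalg.norm(p-q)
E
python3 - <<'E'
from h import *
T=snap('top');S=snap('side')
tc=lambda u,v:(220+(u+.5)/4.2-.5,160+(v+.5)/4.2-.5)
sc=lambda u,v:(210+(u+.5)/4.5-.5,190+(v+.5)/4.5-.5)
np.set_printoptions(precision=1,suppress=True)
for n,p in dict(rl=(48,105),rr=(341,37),fr=(422,382),fl=(128,438)).items(): print(n,onz(T,tc(*p),90))
print('cap',onz(T,tc(224,236),254))
for n,p in dict(rl=(198,168),fr=(405,465) ,fl=(400,470),rl2=(42,358),rr=(527,252)).items(): print('side',n,onz(S,sc(*p),90))
print('hole',tri(T,tc(388,498),S,sc(628,312)), onz(T,tc(388,498),104),onz(S,sc(628,312),104))
print('worm',tri(T,tc(285,338),S,sc(428,294)), onz(T,tc(285,338),111),onz(S,sc(428,294),111))
# handle slot line
print('slot', onz(T,tc(335,413),104),onz(T,tc(376,480),104))
E
```

```text
rl [741.3 212.4  90. ]
rr [787.6  21.8  90. ]
fr [559.4 -31.7  90. ]
fl [522.9 155.4  90. ]
cap [619.4  82.6 254. ]
side rl [789.   28.9  90. ]
side fr [516.8 159.8  90. ]
side fl [516.6 164.5  90. ]
side rl2 [739.3 218.4  90. ]
side rr [570.9 -30.3  90. ]
hole (array([483.7, -10.5, 101. ]), np.float64(0.3622561281266956)) [483.6 -10.5 104. ] [481.7  -7.6 104. ]
worm (array([583.5,  54.5, 108. ]), np.float64(2.492265853253064)) [584.1  55.  111. ] [580.2  56.9 111. ]
slot [537.3  23.2 104. ] [494.9  -2.9 104. ]
```

The unit yaw is about 0.24 and the nut axis is near (620, 83), where the corners and cap agree. The wrench yaw is about 0.565 and the worm is near (583, 55.5). Next I'll check which gripper poses are reachable.

```bash
cat >> h.py <<'E'
from scipy.spatial.transform import Rotation as R
np.set_printoptions(precision=2,suppress=True)
PSI=0.565; WC=np.array([583.,55.5,99.])
def fr(psi): return np.array([np.cos(psi),np.sin(psi),0]),np.array([-np.sin(psi),np.cos(psi),0]),np.array([0,0,1.])
def tilt(psi,th,s):
    ex,ey,ez=fr(psi); z=ex*np.sin(th)-ez*np.cos(th); x=s*ey; return R.from_matrix(np.c_[x,np.cross(z,x),z]).as_quat()
def edge2tcp(psi,th): # tcp - lower edge
    ex,ey,ez=fr(psi); return 9.5*(np.cos(th)*ex+np.sin(th)*ez)
E
python3 - <<'E'
from h import *
print(arm.current_clock(),arm.current_contact_force(),arm.current_qpos())
for th in (.7,.785):
  for s in (1,-1):
    for d in (0,120):
        ex,ey,ez=fr(PSI)
        p=WC+ez*12+edge2tcp(PSI,th)+d*(ez*.7-ex*.7)
        print(th,s,d,arm.ik(p,tilt(PSI,th,s)))
for psi in (.56,.2,-.16):
  for k in (0,1,2,3):
    ex,ey,ez=fr(psi)
    p=np.array([620,83,95])-ex*135-ey*30
    print(psi,k,arm.ik(p,tilt(psi+k*np.pi/2,0,1)))
E
```

```text
0.2 [-0.31  0.47  0.05] [-1.49  0.53  1.43  0.    1.18 -0.18]
0.7 1 0 [-0.37  0.62  2.07  1.59  0.55  2.32]
0.7 1 120 [-0.56  0.38  2.16  1.22  0.67  2.56]
0.7 -1 0 [-0.37  0.62  2.07  1.59  0.55 -0.82]
0.7 -1 120 [-0.56  0.38  2.16  1.22  0.67 -0.58]
0.785 1 0 [-0.41  0.66  2.11  1.76  0.64  2.1 ]
0.785 1 120 [-0.62  0.41  2.21  1.38  0.73  2.35]
0.785 -1 0 [-0.41  0.66  2.11  1.76  0.64 -1.04]
0.785 -1 120 [-0.62  0.41  2.21  1.38  0.73 -0.8 ]
0.56 0 [-0.24  0.59  1.8  -0.    0.75 -2.37]
0.56 1 [-0.24  0.59  1.8  -0.    0.75  2.34]
0.56 2 [-0.24  0.59  1.8  -0.    0.75  0.77]
0.56 3 [-0.24  0.59  1.8  -0.    0.75 -0.8 ]
0.2 0 [-0.17  0.56  1.87 -0.    0.71 -1.94]
0.2 1 [-0.17  0.56  1.87 -0.    0.71  2.77]
0.2 2 [-0.17  0.56  1.87 -0.    0.71  1.2 ]
0.2 3 [-0.17  0.56  1.87 -0.    0.71 -0.37]
-0.16 0 [-0.08  0.56  1.89 -0.    0.7  -1.49]
-0.16 1 None
-0.16 2 [-0.08  0.56  1.89 -0.    0.7   1.66]
-0.16 3 [-0.08  0.56  1.89 -0.    0.7   0.08]
```

```bash
cat >> h.py <<'E'
TH=0.75
def epos(phi,r,wc=None,psi=PSI,th=TH):  # TCP such that the edge is at worm angle phi (+ toward mouth), radius r
    ex,ey,ez=fr(psi); wc=WC if wc is None else np.asarray(wc)
    return wc+r*(np.sin(phi)*ex+np.cos(phi)*ez)+edge2tcp(psi,th)
def F(base=0,psi=PSI):
    f=np.array(arm.current_contact_force())-base; ex,ey,ez=fr(psi); return np.array([f@ex,f@ey,f@ez])
E
python3 - <<'E'
from h import *
ex,ey,ez=fr(PSI)
q=tilt(PSI,TH,-1)
arm.set_gripper(0,effort=30)
p=epos(-.4,22)
arm.movep(p+110*(ez*.75-ex*.66),q)
print(arm.current_clock(),F())
arm.move_straight(p,v=120)
arm.wait(.2)
print(arm.current_clock(),F(),arm.current_ee_pos()-p,arm.current_grip_width())
save(snap('side'),'side1.png');save(snap('top'),'top1.png')
import cv2
a=cv2.imread('pics/top1.png')[160:300,220:360]; b=cv2.imread('pics/side1.png')[170:300,210:370]
cv2.imwrite('pics/c1.png',np.hstack([cv2.resize(a,(400,400),interpolation=2),cv2.resize(b,(400,400*130//160) ,interpolation=2)[:325] if 0 else cv2.resize(b,(400,400),interpolation=2)]))
E
```

```text
4.225 [-0.2  -0.13 -0.98]
5.4917 [-0.54  0.34  0.77] [ 0.01 -0.34  0.56] 0.4602912225642217
```

View pics/c1.png

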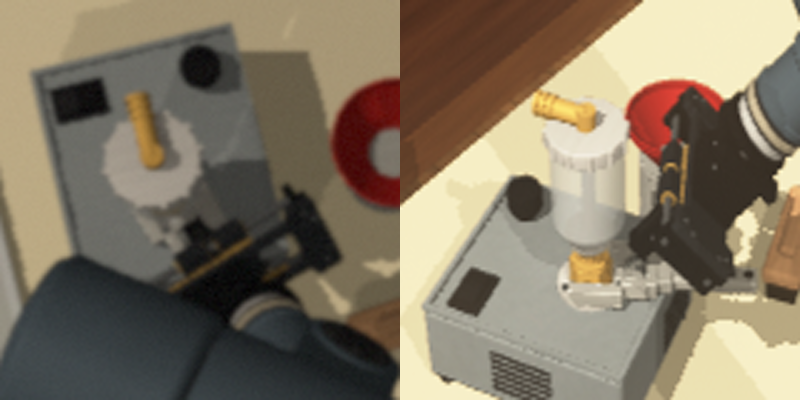

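The crop shows the slanted gripper above the worm, clear of the trap and the funnel. Next is the touch.

```bash
python3 - <<'E'
from h import *
b=np.mean([arm.current_contact_force() for _ in range(3)],0)
h=arm.move_straight(epos(-.4,7),v=12,f_stop=5)
e=np.array(arm.current_ee_pos())
ex,ey,ez=fr(PSI); d=e-edge2tcp(PSI,TH)-WC
print(h,arm.current_clock(),'edge rel x,y,z',d@ex,d@ey,d@ez,'F',F(b))
for i in range(3):
    arm.wait(.1); print(F(b),np.array(arm.current_ee_pos())-e)
print(b)
E
```

```text
True 6.45 edge rel x,y,z -3.980227835772387 0.02257728045814991 11.072000722068026 F [-1.39 -0.04  6.16]
[-2.25 -0.49  6.32] [-0.11 -0.05  0.01]
[-2.7   0.94  5.97] [-0.18 -0.1  -0.06]
[-1.77 -0.25  6.22] [-0.21 -0.08 -0.06]
[ 0.39 -0.35 -0.75]
```

```bash
cat >> h.py <<'E'
def stroke(b,wc,r0,phi0=-.6,phi1=.5,N=10.,v=25,step=.16,touch=True,dbg=True):
    ex,ey,ez=fr(PSI); r=r0; log=[]
    if touch:
        arm.move_straight(epos(phi0,15,wc),v=80)
        h=arm.move_straight(epos(phi0,8,wc),v=15,f_stop=6)
        d=np.array(arm.current_ee_pos())-edge2tcp(PSI,TH)-wc
        r=np.hypot(d@ex,d@ez)-.2; log.append(('touch',h,round(r,2)))
    phi=phi0
    while phi<phi1:
        phi=min(phi+step,phi1)
        arm.move_straight(epos(phi,r,wc),v=v)
        f=F(b); n=-(0)+f[0]*np.sin(phi)+f[2]*np.cos(phi); t=f[0]*np.cos(phi)-f[2]*np.sin(phi)
        log.append((round(phi,2),round(r,2),round(n,1),round(t,1)))
        r+=np.clip((n-N)*.06,-.5,.5)
    p=epos(phi,18,wc); arm.move_straight(p,v=80)
    if dbg: print(round(arm.current_clock(),2),log)
    return log
E
python3 - <<'E'
from h import *
b=np.array([0.39,-.35,-.75])
stroke(b,WC,11.4,phi0=-.35,touch=False)
E
```

```text
8.5 [(-0.19, 11.4, np.float64(6.6), np.float64(-1.5)), (-0.03, np.float64(11.2), np.float64(6.9), np.float64(-4.2)), (0.13, np.float64(11.01), np.float64(9.9), np.float64(-6.1)), (0.29, np.float64(11.0), np.float64(8.3), np.float64(-5.7)), (0.45, np.float64(10.9), np.float64(7.7), np.float64(-5.6)), (0.5, np.float64(10.76), np.float64(8.6), np.float64(-5.4))]
```

```bash
python3 - <<'E'
from h import *
b=np.array(arm.current_contact_force());print(b)
b=np.array([0.39,-.35,-.75])
for i in range(2): stroke(b,WC,11.4,phi0=-.62,N=11,v=30)
E
```

```text
[-0.34  0.52 -0.37]
11.21 [('touch', True, np.float64(11.64)), (-0.46, np.float64(11.64), np.float64(5.7), np.float64(-1.2)), (-0.3, np.float64(11.32), np.float64(6.8), np.float64(-3.1)), (-0.14, np.float64(11.07), np.float64(8.5), np.float64(-5.4)), (0.02, np.float64(10.92), np.float64(7.1), np.float64(-4.5)), (0.18, np.float64(10.68), np.float64(8.6), np.float64(-5.1)), (0.34, np.float64(10.54), np.float64(7.7), np.float64(-5.8)), (0.5, np.float64(10.34), np.float64(7.7), np.float64(-5.5))]
13.92 [('touch', True, np.float64(11.63)), (-0.46, np.float64(11.63), np.float64(5.9), np.float64(-0.7)), (-0.3, np.float64(11.32), np.float64(7.4), np.float64(-3.5)), (-0.14, np.float64(11.1), np.float64(7.6), np.float64(-5.1)), (0.02, np.float64(10.9), np.float64(7.3), np.float64(-5.0)), (0.18, np.float64(10.67), np.float64(8.8), np.float64(-5.6)), (0.34, np.float64(10.54), np.float64(8.5), np.float64(-5.2)), (0.5, np.float64(10.39), np.float64(7.4), np.float64(-5.1))]
```

```bash
sed -i 's/-\.2; log/-.9; log/; s/(n-N)\*\.06/(n-N)*.13/' h.py; python3 - <<'E'
from h import *
b=np.array([0.2,-.1,-.6])
for i in range(2): stroke(b,WC,11.4,phi0=-.62,N=11.5,v=30)
E
```

```text
16.63 [('touch', True, np.float64(10.93)), (-0.46, np.float64(10.93), np.float64(9.6), np.float64(0.2)), (-0.3, np.float64(10.68), np.float64(9.6), np.float64(-1.9)), (-0.14, np.float64(10.43), np.float64(8.6), np.float64(-3.8)), (0.02, np.float64(10.05), np.float64(8.8), np.float64(-4.6)), (0.18, np.float64(9.7), np.float64(10.4), np.float64(-5.9)), (0.34, np.float64(9.56), np.float64(9.9), np.float64(-5.2)), (0.5, np.float64(9.35), np.float64(9.8), np.float64(-5.9))]
19.35 [('touch', True, np.float64(10.87)), (-0.46, np.float64(10.87), np.float64(8.7), np.float64(-0.6)), (-0.3, np.float64(10.5), np.float64(9.4), np.float64(-2.7)), (-0.14, np.float64(10.23), np.float64(9.1), np.float64(-4.2)), (0.02, np.float64(9.92), np.float64(9.6), np.float64(-5.1)), (0.18, np.float64(9.67), np.float64(10.7), np.float64(-5.2)), (0.34, np.float64(9.57), np.float64(9.5), np.float64(-6.4)), (0.5, np.float64(9.31), np.float64(9.1), np.float64(-5.6))]
```

```bash
python3 - <<'E'
from h import *
b=np.array([0.2,-.1,-.6])
for i in range(2):
    stroke(b,WC,11.4,phi0=-.65,phi1=.7,N=11.5,v=35,step=.19)
    print(np.array(arm.current_ee_pos())-epos(.7,18,WC))
S=snap('side');save(S,'side2.png')
b=cv2.imread('pics/side2.png')[220:300,260:340]
a=cv2.imread('pics/side0.png')[220:300,260:340]
cv2.imwrite('pics/c2.png',np.hstack([cv2.resize(a,(400,400),interpolation=2),cv2.resize(b,(400,400),interpolation=2)]))
E
```

```text
22.32 [('touch', True, np.float64(10.82)), (-0.46, np.float64(10.82), np.float64(9.9), np.float64(-0.9)), (-0.27, np.float64(10.62), np.float64(9.3), np.float64(-3.2)), (-0.08, np.float64(10.34), np.float64(8.0), np.float64(-4.9)), (0.11, np.float64(9.88), np.float64(11.0), np.float64(-6.0)), (0.3, np.float64(9.81), np.float64(9.3), np.float64(-6.2)), (0.49, np.float64(9.52), np.float64(9.7), np.float64(-6.4)), (0.68, np.float64(9.28), np.float64(8.0), np.float64(-7.0)), (0.7, np.float64(8.83), np.float64(9.8), np.float64(-7.1))]
[0.36 0.16 0.19]
25.32 [('touch', True, np.float64(10.76)), (-0.46, np.float64(10.76), np.float64(9.3), np.float64(-1.5)), (-0.27, np.float64(10.47), np.float64(10.3), np.float64(-3.3)), (-0.08, np.float64(10.32), np.float64(9.6), np.float64(-6.0)), (0.11, np.float64(10.08), np.float64(9.8), np.float64(-6.7)), (0.3, np.float64(9.85), np.float64(10.8), np.float64(-7.9)), (0.49, np.float64(9.76), np.float64(9.5), np.float64(-8.8)), (0.68, np.float64(9.5), np.float64(9.2), np.float64(-11.0)), (0.7, np.float64(9.2), np.float64(9.5), np.float64(-10.3))]
[0.41 0.17 0.22]
```

View pics/c2.png

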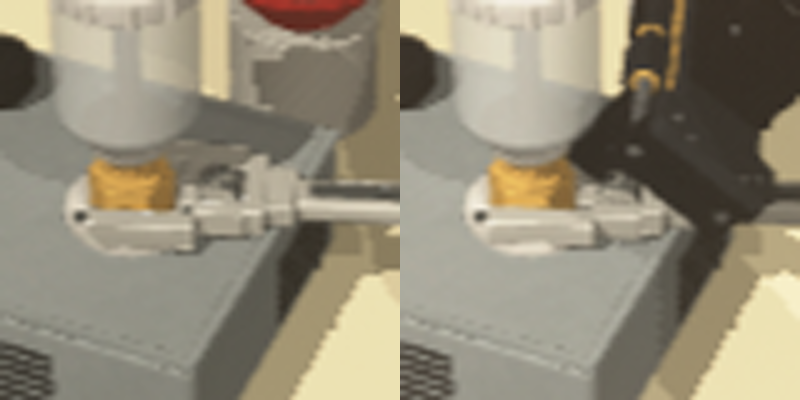

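In the last stroke the drag climbed steadily to 11 N at constant press, which looks like the worm stalling. I'll confirm with one short stroke.

```bash
python3 - <<'E'
from h import *
b=np.array([0.2,-.1,-.6])
stroke(b,WC,11.4,phi0=-.6,phi1=.45,N=11,v=35,step=.19)
ex,ey,ez=fr(PSI)
p=np.array(arm.current_ee_pos())
arm.move_straight(p+110*(ez*.75-ex*.66),v=200)
print(arm.current_clock())
save(snap('top'),'top3.png');save(snap('side'),'side3.png')
b=cv2.imread('pics/side3.png')[220:300,260:380]
a=cv2.imread('pics/top3.png')[200:300,240:390]
cv2.imwrite('pics/c3.png',np.vstack([cv2.resize(a,(450,300),interpolation=2),cv2.resize(b,(450,300),interpolation=2)]))
E
```

```text
27.87 [('touch', True, np.float64(10.69)), (-0.41, np.float64(10.69), np.float64(9.5), np.float64(-1.3)), (-0.22, np.float64(10.5), np.float64(9.1), np.float64(-3.8)), (-0.03, np.float64(10.26), np.float64(8.5), np.float64(-6.1)), (0.16, np.float64(9.93), np.float64(11.1), np.float64(-7.1)), (0.35, np.float64(9.94), np.float64(9.7), np.float64(-10.9)), (0.45, np.float64(9.76), np.float64(10.3), np.float64(-10.7))]
28.5667
```

View pics/c3.png

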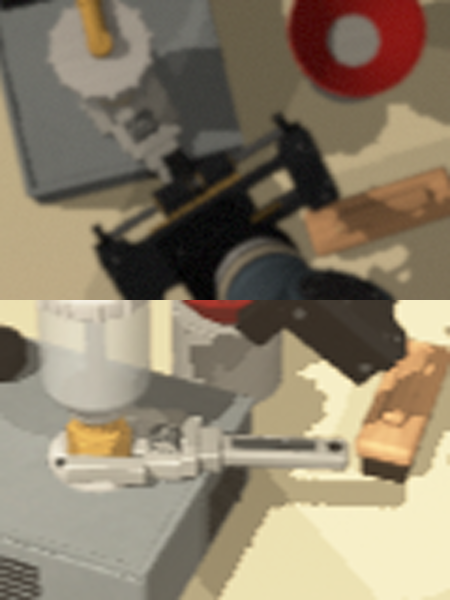

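The short stroke stalled the same way (drag 10.9 N at about 10 N press), so the jaws are biting. The bottom crop shows the wrench flat on the nut. Next I'll move to the handle's right side and push.

```bash
cat >> h.py <<'E'
AX=np.array([620.,83.,0])
def hp(psi,off,z=92.5,x=-135): 
    ex,ey,ez=fr(psi); return AX+x*ex-off*ey+z*ez
def hq(psi): return tilt(psi+np.pi,0,1)
E
python3 - <<'E'
from h import *
p=hp(PSI,52,190)
arm.movep(p,hq(PSI)); print(arm.current_clock())
arm.move_straight(hp(PSI,48),v=150)
arm.wait(.2)
b=np.array(arm.current_contact_force()); print(b)
h=arm.move_straight(hp(PSI,15),v=25,f_stop=2.5)
ex,ey,ez=fr(PSI)
e=np.array(arm.current_ee_pos())-AX
print(h,arm.current_clock(),e@ex,e@ey,e[2],F(b))
save(snap('top'),'top4.png');save(snap('side'),'side4.png')
s=cv2.imread('pics/side4.png')[190:320,250:400]
a=cv2.imread('pics/top4.png')[180:310,230:380]
cv2.imwrite('pics/c4.png',np.hstack([cv2.resize(a,(400,347),interpolation=2),cv2.resize(s,(400,347),interpolation=2)]))
E
```

```text
29.9083
[-0.56 -0.03 -0.35]
True 31.85 -135.26479434004779 -22.719430129420214 92.21330558848372 [ 0.72 -0.83 -0.11]
```

View pics/c4.png

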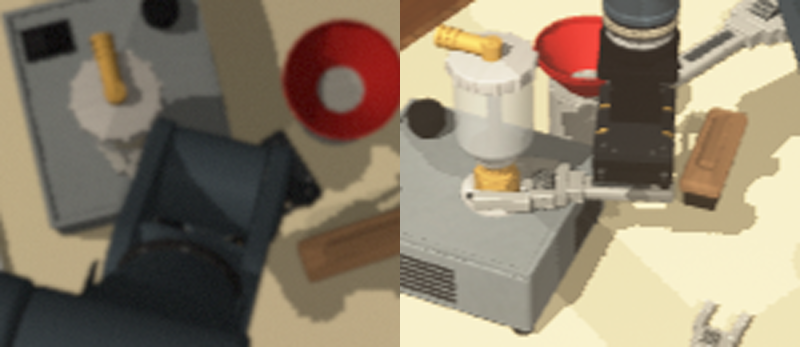

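The fingers are beside the handle and at its height, touching lightly. Starting the push arc.

```bash
python3 - <<'E'
from h import *
b=np.array([-.3,0,-.4]); off=22.; psi=PSI; L=[]
while psi>-0.06:
    psi-=0.05
    arm.move_straight(hp(psi,off),v=45,frame=hq(psi))
    f=F(b,psi); L.append((round(psi,3),np.round(f,1).tolist()))
    if f[1]<-10.5: break
print(arm.current_clock()); [print(l) for l in L]
e=np.array(arm.current_ee_pos())-AX; ex,ey,ez=fr(psi); print(e@ex,e@ey,e[2])
E
```

```text
35.875
(0.515, [-0.4, -0.5, -0.0])
(0.465, [-0.8, -3.5, -1.0])
(0.415, [-0.7, -3.8, -0.3])
(0.365, [0.6, -2.9, -1.2])
(0.315, [0.1, -2.4, -0.8])
(0.265, [0.3, -2.5, -0.6])
(0.215, [1.1, -3.3, -0.8])
(0.165, [1.2, -2.8, -0.8])
(0.115, [-0.1, -3.1, -1.8])
(0.065, [0.2, -2.2, -0.8])
(0.015, [0.5, -2.3, -1.1])
(-0.035, [1.0, -2.8, -0.7])
(-0.085, [-0.2, -3.4, -0.6])
-135.19325047106372 -21.959999320366 92.45550921861016
```

```bash
python3 - <<'E'
from h import *
b=np.array([-.3,0,-.4]); off=22.; psi=-.085; L=[]
while psi>-0.30:
    psi-=0.015
    h=arm.move_straight(hp(psi,off),v=25,frame=hq(psi),f_stop=8)
    f=F(b,psi); L.append((round(psi,3),h,np.round(f,1).tolist()))
    if f[1]<-9: break
print(arm.current_clock()); [print(l) for l in L]
e=np.array(arm.current_ee_pos())-AX; ex,ey,ez=fr(psi); print(e@ex,e@ey,e[2])
save(snap('top'),'top5.png');save(snap('side'),'side5.png')
s=cv2.imread('pics/side5.png')[190:320,250:400]
a=cv2.imread('pics/top5.png')[180:310,230:380]
cv2.imwrite('pics/c5.png',np.hstack([cv2.resize(a,(400,347),interpolation=2),cv2.resize(s,(400,347),interpolation=2)]))
E
```

```text
38.375
(-0.1, False, [0.0, -3.6, -0.6])
(-0.115, False, [0.6, -5.0, -0.6])
(-0.13, False, [-0.3, -4.3, -0.5])
(-0.145, False, [-0.4, -4.5, -0.5])
(-0.16, False, [-0.6, -3.5, -0.7])
(-0.175, False, [-0.2, -5.3, -0.2])
(-0.19, False, [-0.5, -4.0, -1.1])
(-0.205, False, [-0.3, -7.3, -0.1])
(-0.22, False, [0.5, -8.4, -0.3])
(-0.235, False, [0.5, -11.1, 0.2])
-134.83257376442097 -23.55972475467634 92.4650638461282
```

View pics/c5.png

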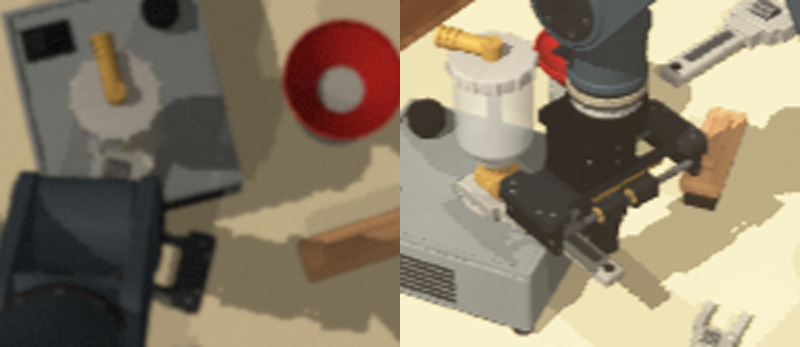

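```bash
python3 - <<'E'
from h import *
b=np.array([-.3,0,-.4]); psi=-.235
arm.wait(.3); print(F(b,psi), arm.current_clock())
arm.move_straight(hp(psi,60),v=80)
arm.move_straight(hp(psi,70,220),v=200)
q=np.array(arm.current_qpos()); q[0]-=.7; arm.move_joints(q)
print(arm.current_clock())
T=snap('top');S=snap('side')
save(T,'top6.png');save(S,'side6.png')
s=cv2.imread('pics/side6.png')[200:300,260:360]
a=cv2.imread('pics/top6.png')[200:300,235:335]
cv2.imwrite('pics/c6.png',np.hstack([cv2.resize(a,(400,400),interpolation=2),cv2.resize(s,(400,400),interpolation=2)]))
E
```

```text
[  0.83 -11.05  -0.06] 38.775
41.425
```

View pics/c6.png

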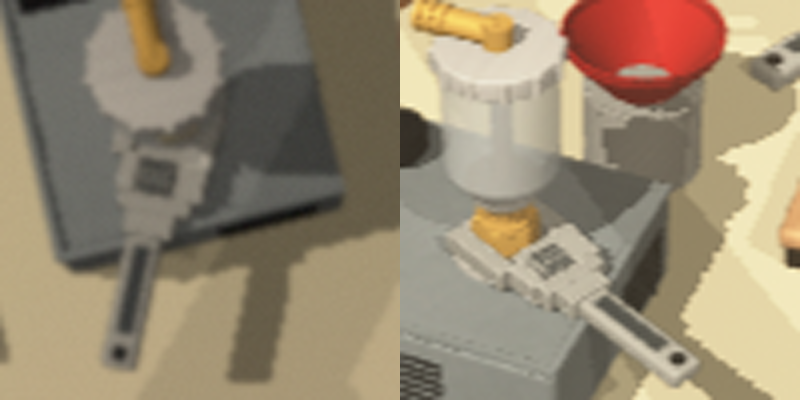

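```bash
python3 - <<'E'
from h import *
T=snap('top');S=snap('side')
tc=lambda u,v:(235+(u+.5)/4-.5,200+(v+.5)/4-.5)
sc=lambda u,v:(260+(u-400+.5)/4-.5,200+(v+.5)/4-.5)
for n,a,b in (('hole',(120,352),(678,358)),('worm',(156,176),(548,259))):
    print(n,tri(T,tc(*a),S,sc(*b)),onz(T,tc(*a),104),onz(S,sc(*b),104))
a,b=onz(T,tc(144,245),104),onz(T,tc(124,335),104);d=a-b;print('slot yaw top',np.arctan2(d[1],d[0]))
a,b=onz(S,sc(598,300),104),onz(S,sc(660,345),104);d=a-b;print('slot yaw side',np.arctan2(d[1],d[0]))
h=np.array([onz(T,tc(120,352),104),onz(S,sc(678,358),104)]).mean(0)
d=AX-h;print('hole-axis yaw',np.arctan2(d[1],d[0]),np.hypot(d[0],d[1]))
E
```

```text
hole (array([458.87, 114.42, 101.95]), np.float64(0.7570338401913174)) [458.36 114.05 104.  ] [458.05 116.28 104.  ]
worm (array([577.  ,  92.94, 104.56]), np.float64(3.1829115328948374)) [575.68  92.18 104.  ] [578.95  92.99 104.  ]
slot yaw top -0.20131872334605844
slot yaw side -0.16563579485140723
hole-axis yaw -0.1962417961251929 164.96302404048708
```

The final yaw is about -0.18, against -0.16 expected at home, and 11 N held at the stop. Last, I'll check the bystanders before handing in.

```bash
python3 - <<'E'
from h import *
for n in('top','side'):
    a=cv2.imread(f'pics/{n}0.png');b=cv2.imread(f'pics/{n}6.png')
    H=lambda i:cv2.cvtColor(i,cv2.COLOR_BGR2HSV)
    def cen(i,lo,hi,roi):
        m=cv2.inRange(H(i),lo,hi);x0,x1,y0,y1=roi;k=np.zeros_like(m);k[y0:y1,x0:x1]=m[y0:y1,x0:x1];M=cv2.moments(k,True);return np.round([M['m10']/M['m00'],M['m01']/M['m00'],M['m00']],1)
    R_={'top':dict(funnel=((0,150,60),(6,255,255),(325,395,175,245)),record=((0,0,0),(180,255,40),(95,240,180,325)),brush=((6,90,110),(16,200,255),(335,405,250,295))),
        'side':dict(funnel=((0,150,60),(6,255,255),(295,350,190,240)),record=((0,0,0),(180,255,40),(115,305,305,455)),brush=((6,90,110),(14,200,255),(350,385,225,275)))}[n]
    for k,(lo,hi,roi) in R_.items(): print(n,k,cen(a,lo,hi,roi),cen(b,lo,hi,roi))
E
```

```text
top funnel [ 359.2  208.9 1314. ] [ 359.   208.9 1308. ]
top record [ 163.2  249.9 7247. ] [ 163.1  249.9 7188. ]
top brush [365.4 269.7 674. ] [366.9 270.2 826. ]
side funnel [320.6 209.1 875. ] [320.5 209.1 868. ]Traceback (most recent call last):
  File "<stdin>", line 9, in <module>
  File "<stdin>", line 6, in cen
ZeroDivisionError: float division by zero
```

View pics/top6.png

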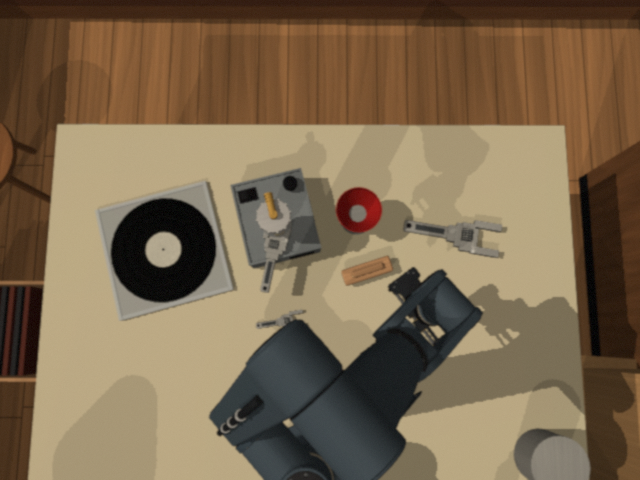

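The funnel and record are unchanged. The brush outline is still at (343–394, 256–285); only its shadow differs. The robot is clear of everything, so I'm handing in.

```bash
python3 - <<'E'
from h import *
arm.finish_job(); print(arm.current_clock())
E
```

```text
the job is handed in; nothing more can be done
the job is handed in; nothing more can be done
```

I closed the wrench's jaws on the nut, swung the handle clockwise to the hard stop, and handed the job in at about 41.5 s of the 72 s allowed.

- **Jaws:** I turned the worm with eight slanted edge strokes at about 6–11 N of press. The drag held near 5.5 N at first. In the last two strokes it climbed to about 11 N without slipping, so the jaws were biting the nut before I moved the handle.
- **Nut:** The push took 3–5 N through the swing, then rose to a steady 11 N at the stop, under the 15 N limit. The pictures show the wrench turned about 0.77 rad to a yaw of -0.17 to -0.20. The expected home yaw was -0.16, and my measurement is good to about 0.03 rad. The 3 N readings were below the stated 4–5 N; they were taken at rest.
- **Final state:** The wrench lies flat on the nut and the robot is touching nothing. The funnel and record stayed put to within 0.2 px in the top view. The brush mask centre moved 1.5 px and its area changed, which I put down to a shadow because its outline looked the same.
- **Not checked:** The side-view check ran for the funnel only; its record mask came up empty and the script stopped. I did not test the jaws again after the swing.

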